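# Vent the dry box, break its sticky lid free and hold it ajar

## Robot

A 6-joint arm with a two-finger parallel gripper is mounted at the origin on a cart in front of the work surface, level with it; the furniture and walls round the work are solid. World frame = base frame: x ahead of the robot, y to its left, z up, the work surface at z = 0. Lengths are in m, angles in rad, forces in N, time in s.
With the tool pointing down it reaches from about 0.25 to 0.725 m from the base axis. Payload 9.7 kg.
Tool frame: the origin (TCP) lies at the very end of the fingers, on their centre line; the grasp point (between the pads) lies 19 mm behind it; z points along the fingers, y is the line along which they close (so a half turn about z gives the same grasp; the last joint's range is limited). The gripper opens to 85 mm and grips with 20 to 120 N. Pads are 22 mm wide; open, the fingers measure 114 mm over their backs; the gripper's body (76 mm by 85 mm) begins 54 mm behind the grasp point. The pads swing forward as they close: fully open they stand 13 mm farther back than shut.
Start: joints at [1.275, 0.087, 0.176, 1.66, 0, 1.571], TCP at [0.16, 0.526, 0.231] pointing down, gripper open.
Joint ranges: [-3.13, 3.13], [-0.85, 1.81], [-1.15, 1.24], [-2.2, 2.28], [-1.44, 1.52], [-3.14, 3.14]. Speed limits (rad/s): [2.22, 2.22, 2.57, 3.14, 3.14, 3.14].

## Interface

Orientations are given as a unit quaternion [w, x, y, z].
In Python, from rig import * gives the robot as it stands.
- The arm moves only by the tool move_arm, never from a script. Its arguments are lists of equal length, an entry for each row: "travel": the shift along the tool's x, y, z in m, a list of three; "turn": the turn, a rotation vector about the tool's x, y, z in degrees, a list of three; "claw": the finger opening in m, from 0 to 0.0854. In form: {"travel": [[dx, dy, dz], ...], "turn": [[ax, ay, az], ...], "claw": [claw, ...]}. A call has 1 to 8 rows; each row shifts and turns the commanded pose from where the row before left it, along the tool's axes as they then stand; what a row does not reach is not made up. A row lasts 1/8 s, in which the tool goes at most 62.5 mm and 10.7 degrees, less where a joint would pass 70% of its speed; a pose out of reach is approached as far as the arm can. A call is refused whole if a number of a shift passes 0.0625 or a number of a turn 10.7, either way. A call with a gripper value outside its range is refused whole. The fingers move at their own pace and stop on an object; "grip_force" is the grip in N (left out, the last holds). Time passes only in rows, so rows that do not move let the fingers close. It gives the time, the measured TCP pose, the force, the opening and the grip force at its end, in the units of the state.
- observe(): the state, without advancing time (a new reading comes with each control period).
- capture(name): name is "scene" or "top" or "wrist"; returns a dict with "color" (384x512x3 uint8, red, green, blue), "depth" (384x512 float32, m along the optical axis (not along the pixel's ray), 0 where there is no reading), "mtx" (3x3 intrinsics, pixels), "extrinsics" (4x4, takes a point from camera to world coordinates); the wrist camera has in their place "T_tool_cam" (4x4, takes a point from camera to tool coordinates, whose origin is the TCP and whose axes are the flange's). Camera axes: x right, y up, looking along -z (the intrinsics and any distortion apply to the point x, -y, -z); pixel columns grow to the right and rows downward; lengths in m; the calibration is good to about 2 mm. A picture is of the moment at which its call begins: read the wrist's pose just before it.
- hand_in(): hands the job in; it is judged then, once.
The state is a dict: "clock": time; "joint_pos": joint angles; "qvel": joint speeds; "tau": joint torques, N m; "position": TCP position; "tcp_rot": TCP orientation; "contact_force": force on the tool from outside, world axes, zero at the start; "ft_torque": the same for the moment, N m; "width": finger opening in m; "grasp_force": force on a finger pad.
Only numpy, scipy, OpenCV 4.12 (cv2) and the standard library are available. Lean on these libraries where they do the work, as an engineer would, in place of code of your own. Each camera call takes 0.05 s, during which the arm holds its last target. There are 200 camera calls.

## Task

Vent the dry-storage box: take the vent pin out of its parking block and slide it fully home into the vent tube at the side of the box, and leave it there while you open the lid. Then pull the lid's bar handle up until the sticky seal lets go and hold the lid slightly open, its front edge about 3 cm up, without letting it fly wide open. Finish while still holding the lid there by its handle, steady; leave the bottle, beaker and cassette alone.

Things in the scene. Friction and masses are not known exactly. Their poses are not given: they have to be found in the camera images.
- drybox: white dry-storage box, fixed, 190 (x) x 200 (y) x 100 mm high without the lid. Origin: centre of its underside, on the worktop; x points from its front (handle side, facing the robot) to the hinge side, y to the box's left, z up. Lid shut, its top face is 116 mm up. The vent tube, a grey block 40 x 40 x 75 mm high, stands 25 mm beside the left (+y) wall, centred at (-30, 145) mm.
- vent_mouth (a point): centre of the mouth of the vent tube's round vertical bore, on the tube's top face, 75 mm above the worktop; bore 14 mm wide with a 2 mm chamfer, 45 mm deep. Axes as the box.
- lid_handle (a point): middle of the lid's steel bar handle, a level round bar 12 mm thick and 96 mm long along the box's y axis, on a post at each end; shut, the bar's centre is 152 mm above the worktop and 36 mm above the lid's top face, with free space below it. It lies 167 mm in front of the hinge line and 50 mm above it, and moves with the lid.
- lid (a joint): lid angle (rad) about the level hinge line along the back rim, 102 mm up and 99 mm behind the box's centre: 0 shut, grows as the front edge rises (198 mm from the hinge: 30 mm up is 0.15). Lid 0.37 kg. A sprung seal along the front holds it: the upward pull at the handle must pass a peak of 10 to 18 N in the first 4 mm, then pops free, leaving about 2 N of weight. Let go, it drops back below 0.07.
- vent_pin: vent pin: steel shaft 12 mm thick, 40 mm long with a chamfered foot, below a black round head 22 mm thick, 40 mm tall. Origin: foot of the shaft; z axis up along the pin (head from 40 to 80 mm). It starts upright in the parking block, the head's underside on the block's top, 50 mm up. Fully home in the vent tube its head rests on the tube's top face. About 0.06 kg.
- pin_block: parking block: fixed aluminium cube of 50 mm with a 14 mm vertical bore in its top, in which the vent pin starts. Origin: centre of its underside.
- amber_bottle: bystander: small brown bottle with a black cap, 34 mm wide, 66 mm tall, loose. Origin: centre of its underside. Leave alone.
- beaker: bystander: greenish tapered beaker, 85 mm wide, 108 mm tall, loose. Origin: centre of its underside. Leave alone.
- cassette: bystander: flat white test cassette, 37 x 62 x 6 mm, loose. Origin: centre of its underside. Leave alone.
Things that resemble listed ones, but are neither listed nor needed, are in the scene too. What is meant by the vent_pin is not red, and is the smaller of those in its own colour.

How it is judged:
On the way, in this order (a step that is already met when the one before it is completed fails the run):
1. the vent pin is fully home in the vent tube, the lid still shut (horizontal distance between vent_pin and vent_mouth below 0.004 m and z of vent_pin in the frame of vent_mouth below -0.036 m and value of joint lid below 0.03 rad), for 0.2 s.
2. the lid has broken free of its seal (value of joint lid above 0.06 rad).
At the end, for the whole second after the job is handed in: Lid 0.09 to 0.24 rad open (front edge about 18 to 47 mm up), steady, touched by the fingers (over 0.5 N), grasp point within 70 mm of the bar's middle; vent pin home in the tube: within 4 mm of its axis, foot at least 36 mm below the mouth, upright within 0.12 rad (value of joint lid between 0.09 and 0.24 rad and velocity of joint lid between -0.06 and 0.06 rad/s and contact force between the fingers and drybox above 0.5 N and distance between the grasp point and lid_handle below 0.07 m and horizontal distance between vent_pin and vent_mouth below 0.004 m and z of vent_pin in the frame of vent_mouth below -0.036 m and angle between vent_pin's own z axis and vertical below 0.12 rad); the arm keeps its last pose, push and grip.
It fails at once if the lid flew wide open (beyond 0.40 rad) (value of joint lid above 0.4 rad).
It fails at once if the lid was opened while the vent pin was not home (value of joint lid above 0.04 rad and (z of vent_pin in the frame of vent_mouth above -0.034 m or horizontal distance between vent_pin and vent_mouth above 0.006 m)).
It fails at once if the bottle, beaker or cassette was disturbed (distance of any of amber_bottle, beaker, cassette from where it was at the start of the episode above 0.03 m).
It also fails if it takes over 54 s, if anything falls off the work surface, if the arm or the gripper's body presses on something with over 40 N, if the wrist force passes 120 N, or if a joint passes its speed limit or range.

## Working session

There is one attempt and no reset: what is moved stays moved. The work goes in short steps, Python scripts to look and compute and a tool call to move; the robot and the scene stay as the last step left them, time stands still between calls to the robot, and variables do not carry over. Pictures are saved under pics/ and viewed, at most 10 in all, crops included, and the job is handed in when it is done.

Besides the shell and the picture viewer there is one more tool, called after "Call:" as a command line: name --argument value ..., lists and objects as JSON in quotes. move_arm: Moves the arm, as the interface text tells. Its arguments: {"type":"object","properties":{"travel":{"type":"array"},"turn":{"type":"array"},"claw":{"type":"array"},"grip_force":{"type":"number"}},"required":["travel","turn","claw"]}

```bash
mkdir -p pics
cat > h.py <<'E'
from rig import *
import numpy as np, cv2
def save(n,im): cv2.imwrite('pics/'+n,cv2.cvtColor(im,cv2.COLOR_RGB2BGR))
def points(c,T=None):
    T=c["extrinsics"] if T is None else T
    d=c["depth"];K=c["mtx"];h,w=d.shape
    u,v=np.meshgrid(np.arange(w),np.arange(h))
    p=np.stack([(u-K[0,2])/K[0,0]*d,-(v-K[1,2])/K[1,1]*d,-d,np.ones_like(d)],-1)
    return (p@T.T)[...,:3]
def ray(c,u,v,z,T=None):
    T=c["extrinsics"] if T is None else T
    K=c["mtx"];r=T[:3,:3]@np.array([(u-K[0,2])/K[0,0],-(v-K[1,2])/K[1,1],-1]);o=T[:3,3]
    return o+r*(z-o[2])/r[2]
E
python3 - <<'E'
from h import *
s=capture("scene");t=capture("top")
np.savez('a.npz',**{'s'+k:v for k,v in s.items() if k!='name'},**{'t'+k:v for k,v in t.items()})
save('s.png',s["color"]);save('t.png',t["color"])
print(t["extrinsics"],s["extrinsics"],t["mtx"],observe(),s.keys())
E
```

```text
[[-0.02625341  0.99008981 -0.1379599   0.36884108]
 [-0.99952125 -0.02825888 -0.01259776 -0.03919974]
 [-0.0163715   0.13756312  0.99035769  1.56716678]
 [ 0.          0.          0.          1.        ]] [[ 0.64720376  0.54835128 -0.52956413 -0.02088404]
 [-0.7622572   0.47421596 -0.44054873 -0.51251678]
 [ 0.0095523   0.68878887  0.72489906  0.89732424]
 [ 0.          0.          0.          1.        ]] [[470.45244262   0.         251.05910597]
 [  0.         470.45244262 190.38583744]
 [  0.           0.           1.        ]] {'clock': 0.1, 'joint_pos': array([1.27497689e+00, 8.73965712e-02, 1.75179655e-01, 1.65978226e+00,
       2.57964061e-06, 1.57081452e+00]), 'qvel': array([ 0.0001224 , -0.00018252,  0.0008248 ,  0.00039132, -0.0013399 ,
       -0.00124366]), 'tau': array([ 7.49187820e-04, -5.21559334e+01,  4.65654337e+01,  1.61009200e-02,
        1.27683140e-05, -8.12608562e-06]), 'position': array([0.16027607, 0.52590899, 0.23064133]), 'tcp_rot': array([-8.99031873e-05,  1.47379966e-01,  9.89079766e-01, -5.94670674e-04]), 'contact_force': array([0.3446669 , 0.63462951, 0.1080666 ]), 'ft_torque': array([-0.01310753, -0.00177795,  0.00447007]), 'grasp_force': 0.0, 'width': 0.08534050745978111} dict_keys(['color', 'depth', 'mtx', 'extrinsics'])
```

View pics/s.png

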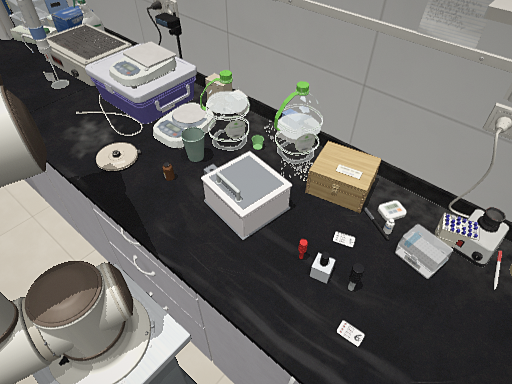

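View pics/t.png

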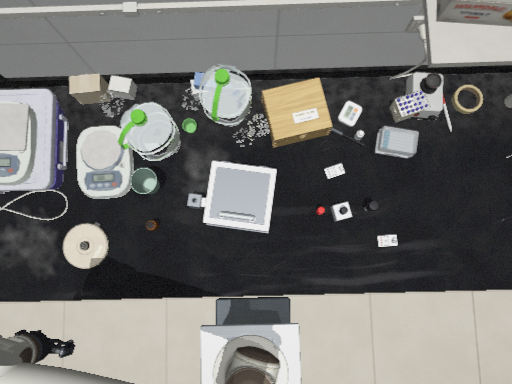

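The scene view shows a black head in the aluminium block at (322,262), a larger black piece at (356,277) and a red one at (303,248). In the top view these are at (342,211), (371,206) and (321,210). The box is at top (240,197), with its vent tube at (195,200). The black head in the block fits vent_pin: it isn't red and it's the smaller of the two black ones. I'll check that in one crop and measure.

Run:
```python
from h import *
a=np.load('a.npz');s={k[1:]:a[k] for k in a if k[0]=='s'};t={k[1:]:a[k] for k in a if k[0]=='t'}
A=cv2.resize(s["color"][225:305,280:390],None,fx=7,fy=7,interpolation=cv2.INTER_CUBIC)[:, :770]
B=cv2.resize(t["color"][150:240,180:400],None,fx=3.5,fy=3.5,interpolation=cv2.INTER_CUBIC)
save('c1.png',A);save('c2.png',B)
P=points(t);Q=points(s)
for n,(u,v) in dict(pin=(343,211),blk=(335,211),big=(371,206),red=(321,210),tube=(193,200),tube2=(195,200),lid=(240,185),table=(300,250)).items(): print(n,P[v,u])
for n,(u,v) in dict(pin=(324,257),big=(357,270),lid=(260,175)).items(): print('s',n,Q[v,u])
# white/bright rectangle of lid in top
g=t["color"].astype(int);z=P[...,2]
m=((z>0.105)&(z<0.125)&(abs(P[...,1])<.25)&(P[...,0]<.62)&(P[...,0]>.25)).astype(np.uint8)
m=cv2.morphologyEx(m,cv2.MORPH_CLOSE,np.ones((9,9)))
c=max(cv2.findContours(m,0,1)[0],key=cv2.contourArea);r=cv2.minAreaRect(c);print(r)
b=np.array([ray(t,u,v,.116) for u,v in cv2.boxPoints(r)]);print(b,b.mean(0))
m=((z>0.14)&(z<0.165)&(abs(P[...,1])<.2)&(P[...,0]<.5)&(P[...,0]>.2));print('handle',P[m].mean(0),np.ptp(P[m],0),m.sum())
```

```text
pin [ 0.50082399 -0.3070166   0.09221434]
blk [ 0.50511859 -0.28859046  0.0522063 ]
big [ 0.51220413 -0.39072449  0.11162761]
red [ 0.50714691 -0.24017877  0.07864368]
tube [0.5519952  0.16751513 0.06647785]
tube2 [0.5564891  0.1661851  0.02812874]
lid [0.58888315 0.01330438 0.11638617]
table [ 0.38399616 -0.17542467  0.00091982]
s pin [ 0.49467934 -0.31057627  0.08967379]
s big [ 0.5061787  -0.39849198  0.10585796]
s lid [ 0.59997248 -0.00110181  0.11567174]
((239.47161865234375, 198.46287536621094), (66.34617614746094, 57.359046936035156), 7.594644546508789)
[[ 0.47505876  0.13100238  0.116     ]
 [ 0.65307959  0.10498254  0.116     ]
 [ 0.6191389  -0.10047411  0.116     ]
 [ 0.4425331  -0.07122844  0.116     ]] [0.54745259 0.01607059 0.116     ]
handle [0.48918205 0.02318    0.15667371] [0.02329886 0.10486891 0.02185896] 136
```

View pics/c1.png

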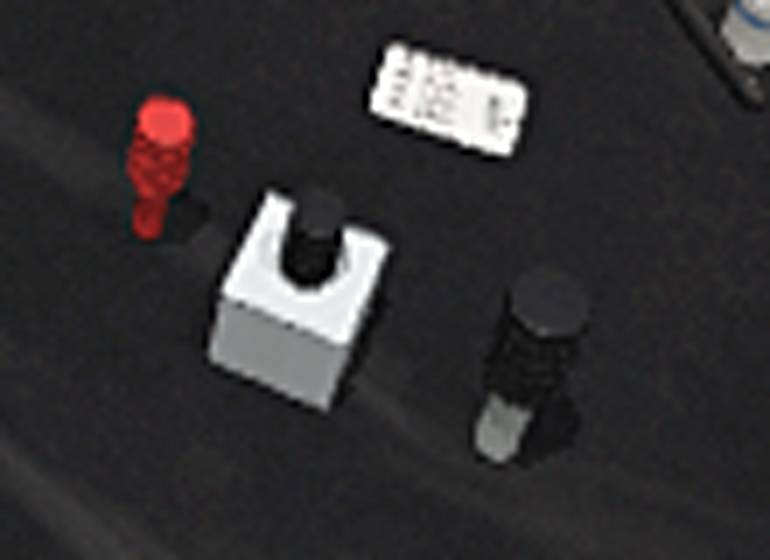

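View pics/c2.png

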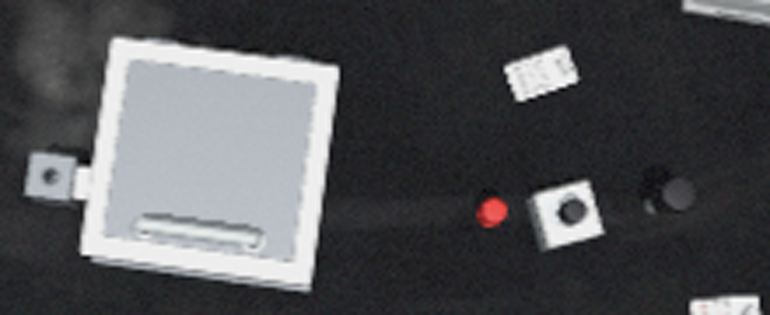

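The crop confirms it: the smaller black head sits in the aluminium block, the larger black pin stands to its right, and a red one to its left. First I turn the tool so it closes along the box's x axis.

Call:
move_arm --travel '[[0, 0, 0], [0, 0, 0], [0, 0, 0], [0, 0, 0], [0, 0, 0], [0, 0, 0], [0, 0, 0], [0, 0, 0]]' --turn '[[0, 0, 10.2], [0, 0, 10.2], [0, 0, 10.2], [0, 0, 10.2], [0, 0, 10.2], [0, 0, 10.2], [0, 0, 10.2], [0, 0, 10.2]]' --claw '[0.06, 0.06, 0.06, 0.06, 0.06, 0.06, 0.06, 0.06]'

```text
clock: 1.1
position: [0.1603, 0.526, 0.2309]
tcp_rot: [0.0, 0.76, 0.65, -0.0]
contact_force: [-0.6, 0.1, -0.2]
width: 0.0596
grasp_force: 0.0
```

```bash
cat >> h.py <<'E'
from scipy.spatial.transform import Rotation as R
def pose():
    o=observe();T=np.eye(4);q=o["tcp_rot"];T[:3,:3]=R.from_quat([q[1],q[2],q[3],q[0]]).as_matrix();T[:3,3]=o["position"];return T
def goto(target):
    T=pose();d=T[:3,:3].T@(np.array(target)-T[:3,3]);print('tool shift',d.round(4));return d
E
python3 - <<'E'
from h import *
T=pose();c=capture("wrist");print(T.round(3),c["T_tool_cam"].round(3),c["mtx"].round(1),observe()["clock"],observe()["joint_pos"].round(2))
a=np.load('a.npz');t={k[1:]:a[k] for k in a if k[0]=='t'}
print('bore',ray(t,194.3,200.3,.075),'pin',ray(t,343,210.3,.09))
goto([.53,.16,.30]);
E
```

```text
[[ 0.154  0.988 -0.     0.16 ]
 [ 0.988 -0.154 -0.001  0.526]
 [-0.001 -0.    -1.     0.231]
 [ 0.     0.     0.     1.   ]] [[ 0.001  0.945  0.327  0.086]
 [ 1.    -0.001  0.001  0.001]
 [ 0.001  0.327 -0.945 -0.143]
 [ 0.     0.     0.     1.   ]] [[267.    0.  256.8]
 [  0.  267.  192.3]
 [  0.    0.    1. ]] 1.15 [1.28 0.09 0.18 1.66 0.   3.01]
bore [0.54987108 0.16218322 0.075     ] pin [ 0.50322669 -0.30753575  0.09      ]
tool shift [-0.3009  0.4244 -0.069 ]
```

Call:
move_arm --travel '[[-0.037, 0.053, 0.004], [-0.037, 0.053, 0.004], [-0.037, 0.053, 0.004], [-0.037, 0.053, 0.004], [-0.037, 0.053, 0.004], [-0.037, 0.053, 0.004], [-0.037, 0.053, 0.003], [-0.037, 0.053, 0.003]]' --turn '[[0, 0, 0], [0, 0, 0], [0, 0, 0], [0, 0, 0], [0, 0, 0], [0, 0, 0], [0, 0, 0], [0, 0, 0]]' --claw '[0.06, 0.06, 0.06, 0.06, 0.06, 0.06, 0.06, 0.06]'

```text
clock: 2.15
position: [0.5238, 0.181, 0.2021]
tcp_rot: [-0.0, 0.757, 0.654, 0.0]
contact_force: [0.4, 0.9, 0.2]
width: 0.0602
grasp_force: 0.0
```

Call:
move_arm --travel '[[0, 0.01, 0], [0, 0, 0], [0, 0, 0]]' --turn '[[0, 0, 0], [0, 0, 0], [0, 0, 0]]' --claw '[0.06, 0.06, 0.06]'

```text
clock: 2.52
position: [0.5317, 0.1822, 0.2024]
tcp_rot: [-0.0, 0.757, 0.653, -0.0]
contact_force: [-0.4, -1.2, -0.3]
width: 0.0602
grasp_force: 0.0
```

Run:
```python
from h import *
T=pose();c=capture("wrist");save('w1.png',c["color"]);W=T@c["T_tool_cam"]
np.savez('w1.npz',W=W,**c)
print(T.round(3),observe()["joint_pos"].round(2))
P=points(c,W);m=(abs(P[...,2]-.075)<.004)&(np.hypot(P[...,0]-.55,P[...,1]-.162)<.045);print(m.sum(),P[m].mean(0),P[m].min(0),P[m].max(0))
v,u=np.nonzero(m);print(u.min(),u.max(),v.min(),v.max())
```

```text
[[ 0.146  0.989 -0.     0.532]
 [ 0.989 -0.146  0.     0.182]
 [ 0.    -0.    -1.     0.202]
 [ 0.     0.     0.     1.   ]] [0.33 0.11 0.14 1.61 0.   2.05]
1342 [0.55180448 0.16342738 0.07512544] [0.52400877 0.11847263 0.07100117] [0.57505634 0.18898934 0.07891814]
257 297 178 236
```

View pics/w1.png

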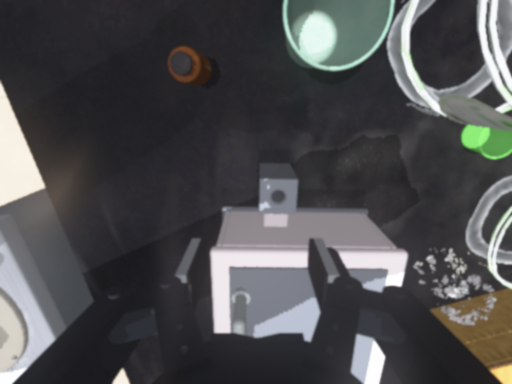

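The wrist view shows the tube top at about (278,195) with its dark bore, the lid and handle below it, the bottle at (187,65) and the beaker at (338,30). Next I locate the bore as a dark blob and move over the pin.

Run:
```python
from h import *
c=dict(np.load('w1.npz'));W=c["W"]
g=c["color"].mean(-1)
print(g[180:214:2,258:300:2].astype(int))
P=points(c,W);print(P[182:212:3,278].round(3))
s=g[188:205,267:290];m=(s<75).astype(np.uint8);n,l,st,ce=cv2.connectedComponentsWithStats(m);print(st,ce+[267,188])
for i in range(1,n):print(ray(c,*(ce[i]+[267,188]),.075,W))
goto([.50,-.3077,.23])
```

```text
[[ 56 112 132 157 149 137 131 128 129 128 128 127 127 127 127 125 125 125
  124 119  80]
 [ 57 114 135 136 135 136 135 135 134 134 134 134 134 134 133 133 133 133
  133 127  81]
 [ 61 114 135 135 138 154 140 135 135 134 134 134 134 134 134 134 133 133
  133 125  76]
 [ 61 115 134 134 153 191 147 135 134 134 134 134 134 134 134 134 134 134
  134 124  71]
 [ 63 115 133 134 149 177 142 134 132 129 127 129 132 134 134 133 134 134
  133 123  68]
 [ 66 118 133 134 135 137 135 128 114  99  95 101 115 129 133 134 134 133
  133 121  62]
 [ 66 118 133 134 134 134 129 108  84  76  73  73  85 112 130 134 134 134
  134 120  60]
 [ 66 117 133 134 134 133 120  90  75  74  73  71  72  94 122 134 134 134
  133 114  57]
 [ 63 118 133 134 134 133 114  84  74  74  73  72  71  89 119 133 134 134
  133 111  55]
 [ 62 118 134 134 134 132 116  87  75  75  74  73  75  96 121 133 133 133
  132 105  53]
 [ 64 120 133 140 138 134 125 103  84  77  76  78  92 111 128 133 133 133
  132 101  52]
 [ 71 131 146 179 182 151 132 120 108  97  94 100 112 125 132 133 134 134
  132  98  51]
 [ 91 181 200 208 211 176 139 132 127 121 119 122 128 133 134 134 134 134
  132  97  51]
 [104 194 213 210 208 198 162 135 134 133 133 134 134 134 135 134 133 134
  132  96  56]
 [120 194 205 173 157 156 143 135 134 134 134 134 134 134 134 134 134 133
  131 106  88]
 [123 172 167 139 135 135 134 134 134 134 134 134 134 134 134 134 134 133
  131 114 106]
 [131 133 136 138 140 140 143 142 139 138 138 139 141 139 138 135 134 133
  132 128 125]]
[[0.555 0.183 0.076]
 [0.554 0.18  0.076]
 [0.554 0.176 0.075]
 [0.555 0.16  0.038]
 [0.554 0.159 0.048]
 [0.553 0.159 0.056]
 [0.553 0.159 0.066]
 [0.552 0.159 0.074]
 [0.552 0.155 0.075]
 [0.551 0.152 0.076]]
[[  0   0  23  17 340]
 [  7   4   9   8  51]] [[277.94705882 196.10588235]
 [278.35294118 195.29411765]]
[0.55340537 0.16763235 0.075     ]
tool shift [-0.4894  0.0404 -0.0275]
```

Call:
move_arm --travel '[[-0.061, 0.005, -0.0035], [-0.061, 0.005, -0.0035], [-0.061, 0.005, -0.0035], [-0.061, 0.005, -0.0035], [-0.061, 0.005, -0.0035], [-0.061, 0.005, -0.0035], [-0.061, 0.005, -0.0035], [-0.061, 0.005, -0.0035]]' --turn '[[0, 0, 0], [0, 0, 0], [0, 0, 0], [0, 0, 0], [0, 0, 0], [0, 0, 0], [0, 0, 0], [0, 0, 0]]' --claw '[0.06, 0.06, 0.06, 0.06, 0.06, 0.06, 0.06, 0.06]'

```text
clock: 3.58
position: [0.4994, -0.3079, 0.2311]
tcp_rot: [0.0, 0.757, 0.653, 0.0]
contact_force: [1.8, 0.0, -0.2]
width: 0.06
grasp_force: 0.0
```

Call:
move_arm --travel '[[0, 0, 0], [0, 0, 0], [0, 0, 0]]' --turn '[[0, 0, 0], [0, 0, 0], [0, 0, 0]]' --claw '[0.06, 0.06, 0.06]'

```text
clock: 3.95
position: [0.4999, -0.3057, 0.2307]
tcp_rot: [0.0, 0.757, 0.653, 0.0]
contact_force: [1.0, -1.0, 1.1]
width: 0.0599
grasp_force: 0.0
```

Run:
```python
from h import *
T=pose();c=capture("wrist");save('w2.png',c["color"]);W=T@c["T_tool_cam"]
np.savez('w2.npz',W=W,**c)
print(T.round(4),observe()["joint_pos"].round(2))
P=points(c,W);near=np.hypot(P[...,0]-.503,P[...,1]+.308)<.04
for lo,hi in((.08,.1),(.045,.055)):
    m=near&(P[...,2]>lo)&(P[...,2]<hi);print(m.sum(),np.median(P[m],0),(P[m].min(0)+P[m].max(0))/2,np.ptp(P[m],0))
m=(near&(P[...,2]>.085)).astype(np.uint8);v,u=np.nonzero(m);print(u.min(),u.max(),v.min(),v.max());(x,y),r=cv2.minEnclosingCircle(np.stack([u,v],1).astype(np.int32));print(x,y,r,ray(c,x,y,.09,W))
```

```text
[[ 1.464e-01  9.892e-01  4.000e-04  4.999e-01]
 [ 9.892e-01 -1.464e-01 -1.000e-04 -3.057e-01]
 [ 0.000e+00  4.000e-04 -1.000e+00  2.307e-01]
 [ 0.000e+00  0.000e+00  0.000e+00  1.000e+00]] [-0.55  0.17  0.27  1.67  0.    1.17]
326 [ 0.50711221 -0.30689761  0.09008561] [ 0.50677158 -0.30839522  0.08630308] [0.02198533 0.02166668 0.01241414]
1155 [ 0.50764955 -0.30135379  0.05037972] [ 0.50683    -0.30873156  0.04982681] [0.05857395 0.05951431 0.00961498]
151 363 173 383
256.5 304.23809814453125 131.65756225585938 [ 0.47552978 -0.47209569  0.09      ]
```

View pics/w2.png

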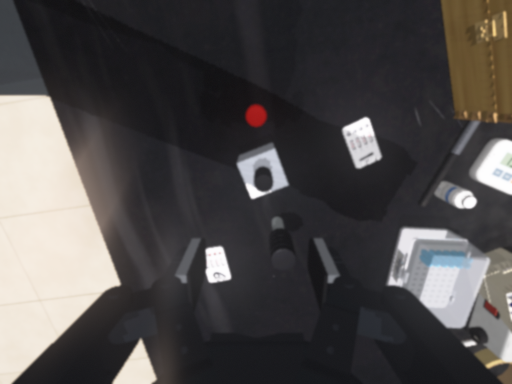

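The head top is at pixel (263,178) and z 0.090, as expected, with the block top at 0.050. The red pin is at (256,115) and the larger black one at (282,245). The pin stands at about (0.506, -0.308), so I descend.

Call:
move_arm --travel '[[-0.0014, 0.0064, 0], [0, 0, 0.04], [0, 0, 0.04], [0, 0, 0.04], [0, 0, 0.03], [0, 0, 0.019], [0, 0, 0], [0, 0, 0]]' --turn '[[0, 0, 0], [0, 0, 0], [0, 0, 0], [0, 0, 0], [0, 0, 0], [0, 0, 0], [0, 0, 0], [0, 0, 0]]' --claw '[0.06, 0.06, 0.06, 0.06, 0.06, 0.06, 0.06, 0.06]'

```text
clock: 5.0
position: [0.5063, -0.3099, 0.0628]
tcp_rot: [0.001, 0.758, 0.653, 0.0]
contact_force: [0.1, 0.4, 0.2]
width: 0.0602
grasp_force: 0.0
```

Call:
move_arm --travel '[[0, 0, 0], [0, 0, 0], [0, 0, 0], [0, 0, 0], [0, 0, 0], [0, 0, 0]]' --turn '[[0, 0, 0], [0, 0, 0], [0, 0, 0], [0, 0, 0], [0, 0, 0], [0, 0, 0]]' --claw '[0.04, 0.03, 0.015, 0.015, 0.015, 0.015]' --grip_force 30

```text
clock: 5.75
position: [0.5059, -0.3098, 0.062]
tcp_rot: [0.001, 0.758, 0.652, 0.0]
contact_force: [0.2, -0.2, 5.8]
width: 0.0212
grasp_force: 29.4
```

Call:
move_arm --travel '[[0, 0, -0.02], [0, 0, -0.03], [0, 0, -0.03], [0, 0, -0.03], [0, 0, -0.03], [0, 0, -0.03], [0, 0, -0.02], [0, 0, 0]]' --turn '[[0, 0, 0], [0, 0, 0], [0, 0, 0], [0, 0, 0], [0, 0, 0], [0, 0, 0], [0, 0, 0], [0, 0, 0]]' --claw '[0.015, 0.015, 0.015, 0.015, 0.015, 0.015, 0.015, 0.015]'

```text
clock: 6.75
position: [0.506, -0.3099, 0.2523]
tcp_rot: [0.001, 0.758, 0.652, 0.0]
contact_force: [-0.4, 0.1, -1.1]
width: 0.0213
grasp_force: 29.9
```

Run:
```python
from h import *
T=pose();c=capture("wrist");t=capture("top");s=capture("scene");W=T@c["T_tool_cam"]
print(T.round(4))
print(c["color"].shape)
A=np.vstack([np.hstack([cv2.resize(c["color"][190:350,150:370],None,fx=2,fy=2),cv2.resize(s["color"][160:290,250:360],(440*130*2//220//2*1 if 0 else 271,320))])])
save('w3.png',A)
np.savez('w3.npz',W=W,s=s["color"],sd=s["depth"],**c)
goto([.5525,.1655,.242])
```

```text
[[ 1.487e-01  9.889e-01  1.700e-03  5.060e-01]
 [ 9.889e-01 -1.487e-01 -1.100e-03 -3.099e-01]
 [-8.000e-04  1.800e-03 -1.000e+00  2.523e-01]
 [ 0.000e+00  0.000e+00  0.000e+00  1.000e+00]]
(384, 512, 3)
tool shift [ 0.4767 -0.024   0.0082]
```

View pics/w3.png

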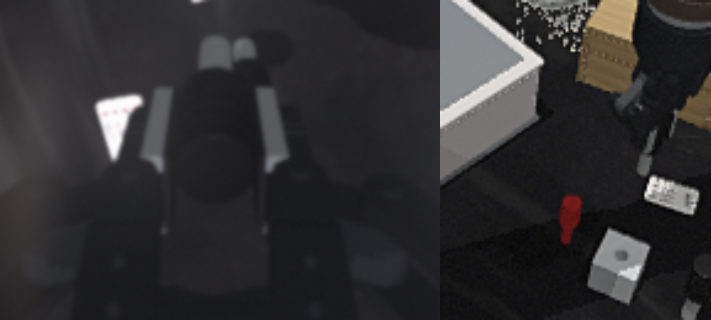

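The pin is held upright. Its shaft foot shows at full-image (257,210), just left of the larger pin standing on the table, and the block's bore is empty. I now measure the foot in tool coordinates through the same camera as the bore, so the bias cancels.

Run:
```python
from h import *
c=dict(np.load('w3.npz'));M=c["T_tool_cam"];g=c["color"].mean(-1)
print(g[200:228:2,244:278:2].astype(int))
P=points(c,M);print(P[206:226:2,257].round(3))
for v in(207,208,209):print(v,ray(c,257,v,.052,M))
w=dict(np.load('w1.npz'));print('bore in tool',ray(w,278,196,.202-.075,w["T_tool_cam"]))
```

```text
[[ 51  51  52  54  54  54  53  55  55  56  55  53  51  50  50  47  46]
 [ 50  50  51  53  53  52  52  55  55  55  54  52  51  50  49  48  46]
 [ 50  49  51  52  53  53  53  53  54  54  54  51  51  49  49  47  45]
 [ 49  49  50  52  53  55  55  57  56  54  52  52  51  49  47  44  41]
 [ 49  49  49  52  62  77  84  85  79  65  55  52  55  63  62  51  40]
 [ 49  48  48  60  85  95  97  97  96  89  67  59  86 101  96  87  57]
 [ 48  48  50  73  93  97  97  97  97  96  82  76 108 108  99  97  75]
 [ 48  47  49  79  95  96  97  97  97  96  87  83 106 102  98  97  85]
 [ 47  47  53  81  94  96  97  98  97  96  88  80  99  98  97  96  88]
 [ 48  47  55  83  94  97  96  97  97  95  89  76  92  83  81  78  74]
 [ 47  48  56  85  95  97  97  96  97  95  89  66  62  44  38  36  37]
 [ 47  48  57  84  92  92  88  85  87  92  87  55  37  35  32  32  31]
 [ 47  46  54  64  57  54  48  44  49  60  70  52  34  33  34  34  32]
 [ 47  44  40  39  34  34  34  34  34  34  36  35  34  32  32  31  31]]
[[-0.074  0.001  0.252]
 [ 0.007  0.001  0.047]
 [ 0.007  0.001  0.044]
 [ 0.007  0.001  0.04 ]
 [ 0.007  0.001  0.036]
 [ 0.007  0.001  0.033]
 [ 0.008  0.001  0.028]
 [ 0.007  0.001  0.026]
 [ 0.007  0.001  0.022]
 [ 0.012  0.001  0.009]]
207 [0.00601969 0.00072429 0.052     ]
208 [0.00516928 0.00072503 0.052     ]
209 [0.00431662 0.00072577 0.052     ]
bore in tool [-0.01191065  0.02329257  0.127     ]
```

Call:
move_arm --travel '[[0.05, -0.003, 0], [0.06, -0.0035, 0], [0.062, -0.0035, 0], [0.062, -0.0035, 0], [0.062, -0.0035, 0], [0.062, -0.003, 0], [0.062, -0.003, 0], [0.0576, -0.0021, 0]]' --turn '[[0, 0, 0], [0, 0, 0], [0, 0, 0], [0, 0, 0], [0, 0, 0], [0, 0, 0], [0, 0, 0], [0, 0, 0]]' --claw '[0.015, 0.015, 0.015, 0.015, 0.015, 0.015, 0.015, 0.015]'

```text
clock: 7.9
position: [0.5513, 0.1685, 0.2501]
tcp_rot: [-0.0, 0.758, 0.653, -0.001]
contact_force: [0.5, -0.1, -0.7]
width: 0.0209
grasp_force: 29.9
```

Call:
move_arm --travel '[[0, 0, 0.03], [0, 0, 0.03], [0, 0, 0], [0, 0, 0]]' --turn '[[0, 0, 0], [0, 0, 0], [0, 0, 0], [0, 0, 0]]' --claw '[0.015, 0.015, 0.015, 0.015]'

```text
clock: 8.4
position: [0.5518, 0.1662, 0.192]
tcp_rot: [0.0, 0.758, 0.652, 0.0]
contact_force: [0.4, 0.2, -1.2]
width: 0.0208
grasp_force: 29.9
```

Run:
```python
from h import *
T=pose();c=capture("wrist");print(T.round(4));W=T@c["T_tool_cam"]
save('w4.png',cv2.resize(c["color"][150:330,180:340],None,fx=3,fy=3,interpolation=cv2.INTER_CUBIC))
np.savez('w4.npz',W=W,**c)
goto([.5522,.1661,.19])
```

```text
[[ 1.489e-01  9.889e-01  2.000e-04  5.518e-01]
 [ 9.889e-01 -1.489e-01  1.000e-04  1.662e-01]
 [ 1.000e-04  2.000e-04 -1.000e+00  1.920e-01]
 [ 0.000e+00  0.000e+00  0.000e+00  1.000e+00]]
tool shift [-0.0002  0.0001  0.0026]
```

View pics/w4.png

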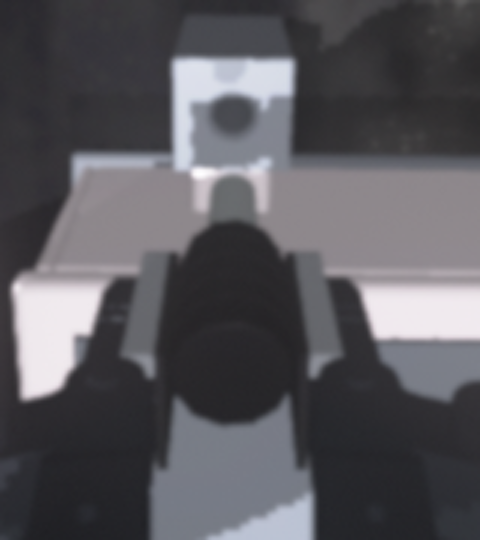

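The bore is at full-image (257.7,188) and the shaft foot lines up in the same column. A quick numeric check, then insert.

Run:
```python
from h import *
c=dict(np.load('w4.npz'));M=c["T_tool_cam"]
g=c["color"].mean(-1);print(g[180:197,250:268:2].astype(int))
print(ray(c,257.6,188,.117,M));P=points(c,M);print(P[212:222:3,257].round(4))
```

```text
[[223 218 203 192 193 204 214 220 221]
 [219 200 168 152 152 166 188 208 217]
 [202 163 125 110 110 118 142 179 202]
 [168 120  92  84  83  86 104 142 176]
 [131  92  78  76  76  76  87 117 159]
 [110  81  75  75  76  74  79 105 152]
 [103  78  75  75  76  75  75  99 142]
 [100  76  75  76  76  74  74  96 131]
 [ 99  76  75  76  76  75  74  96 126]
 [101  78  76  76  76  74  75  98 126]
 [106  81  76  76  76  75  77 101 127]
 [112  89  77  76  76  75  84 108 129]
 [118  98  82  78  78  80  94 115 132]
 [123 108  92  84  83  89 104 122 134]
 [129 116 104  96  95 103 115 128 136]
 [132 125 115 108 107 113 123 134 136]
 [135 131 125 120 118 123 130 135 136]]
[0.00040328 0.001331   0.117     ]
[[0.0071 0.0007 0.0395]
 [0.0073 0.0007 0.0338]
 [0.0067 0.0007 0.0298]
 [0.0068 0.0007 0.0247]]
```

Call:
move_arm --travel '[[-0.0003, 0.0004, 0.03], [0, 0, 0.025], [0, 0, 0.005], [0, 0, 0.005], [0, 0, 0.005], [0, 0, 0]]' --turn '[[0, 0, 0], [0, 0, 0], [0, 0, 0], [0, 0, 0], [0, 0, 0], [0, 0, 0]]' --claw '[0.015, 0.015, 0.015, 0.015, 0.015, 0.015]'

```text
clock: 9.2
position: [0.5523, 0.166, 0.1216]
tcp_rot: [0.0, 0.758, 0.652, 0.0]
contact_force: [0.2, -1.4, -1.4]
width: 0.0211
grasp_force: 30.0
```

Call:
move_arm --travel '[[0, 0, 0.007], [0, 0, 0.007], [0, 0, 0.007], [0, 0, 0.007], [0, 0, 0.004], [0, 0, 0.002], [0, 0, 0]]' --turn '[[0, 0, 0], [0, 0, 0], [0, 0, 0], [0, 0, 0], [0, 0, 0], [0, 0, 0], [0, 0, 0]]' --claw '[0.015, 0.015, 0.015, 0.015, 0.015, 0.015, 0.015]'

```text
clock: 10.07
position: [0.5522, 0.166, 0.0874]
tcp_rot: [0.0, 0.758, 0.652, 0.0]
contact_force: [-0.1, 0.1, -1.0]
width: 0.021
grasp_force: 29.9
```

Almost at home, with no side force. I press gently until contact, then release.

Call:
move_arm --travel '[[0, 0, 0.001], [0, 0, 0.001], [0, 0, 0.001], [0, 0, 0]]' --turn '[[0, 0, 0], [0, 0, 0], [0, 0, 0], [0, 0, 0]]' --claw '[0.015, 0.015, 0.015, 0.015]'

```text
clock: 10.58
position: [0.5524, 0.1661, 0.0869]
tcp_rot: [0.0, 0.758, 0.652, 0.001]
contact_force: [-6.3, -2.3, 16.0]
width: 0.0211
grasp_force: 31.6
```

Call:
move_arm --travel '[[0, 0, 0], [0, 0, 0], [0, 0, 0], [0, 0, 0]]' --turn '[[0, 0, 0], [0, 0, 0], [0, 0, 0], [0, 0, 0]]' --claw '[0.03, 0.05, 0.06, 0.06]'

```text
clock: 11.08
position: [0.5521, 0.1661, 0.0841]
tcp_rot: [-0.0, 0.758, 0.652, -0.0]
contact_force: [0.6, 0.7, -0.3]
width: 0.0602
grasp_force: 0.0
```

Call:
move_arm --travel '[[0, 0, -0.03], [0, 0, -0.05], [0, 0, -0.05], [0, 0, -0.03], [0, 0, 0], [0, 0, 0]]' --turn '[[0, 0, 0], [0, 0, 0], [0, 0, 0], [0, 0, 0], [0, 0, 0], [0, 0, 0]]' --claw '[0.06, 0.06, 0.06, 0.06, 0.06, 0.06]'

```text
clock: 11.82
position: [0.5521, 0.166, 0.2433]
tcp_rot: [-0.0, 0.758, 0.652, -0.001]
contact_force: [-0.8, -1.1, -0.5]
width: 0.0599
grasp_force: 0.0
```

Run:
```python
from h import *
T=pose();c=capture("wrist");W=T@c["T_tool_cam"];t=capture("top")
print(T.round(3),observe()["contact_force"])
P=points(c,W);n=np.hypot(P[...,0]-.553,P[...,1]-.167)<.03
m=n&(P[...,2]>.095);print('head',m.sum(),np.median(P[m],0),P[m].max(0),P[m].min(0))
# handle in wrist depth and top
Q=points(t)
for nm,X in(('w',P),('t',Q)):
    m=(X[...,2]>.147)&(X[...,2]<.165)&(np.hypot(X[...,0]-.485,X[...,1]-.023)<.07);p=X[m];
    if len(p)>5:
        ce=p.mean(0);d=np.linalg.svd((p-ce)[:,:2])[2][0];a=(p-ce)[:,:2]@d;print(nm,m.sum(),ce,p.min(0),p.max(0),'dir',d,np.ptp(a),ce[:2]+d*(a.max()+a.min())/2)
    m=(abs(X[...,2]-.116)<.004)&(np.hypot(X[...,0]-.547,X[...,1]-.016)<.16);r=cv2.minAreaRect(X[m][:,:2].astype(np.float32));print(nm,r)
save('w5.png',np.hstack([c["color"][150:384],cv2.resize(t["color"][150:250,160:290],None,fx=2,fy=2)[:234].copy() if 0 else np.zeros((234,1,3),np.uint8)]))
```

```text
[[ 0.149  0.989 -0.001  0.552]
 [ 0.989 -0.149 -0.     0.166]
 [-0.001 -0.001 -1.     0.243]
 [ 0.     0.     0.     1.   ]] [-0.63357212 -0.82740495  0.06501187]
head 10332 [0.5552114  0.18006658 0.32788585] [0.58298744 0.19092243 0.34122012] [0.52317901 0.15633283 0.09730114]
w 631 [0.49613061 0.05295986 0.15646377] [0.48389811 0.01188973 0.14724777] [0.50531007 0.08307041 0.16032905] dir [-0.15704655 -0.9875912 ] 0.07142919128321108 [0.49532759 0.04791005]
w ((0.5646302103996277, 0.05892658233642578), (0.22765684127807617, 0.1970040500164032), 80.7368392944336)
t 135 [0.48979923 0.0253762  0.15676433] [ 0.47858044 -0.02785952  0.14712413] [0.50275227 0.07708921 0.1647549 ] dir [0.16842492 0.98571448] 0.10643904672075337 [0.4896941  0.02476088]
t ((0.561370313167572, 0.03643699735403061), (0.2511367201805115, 0.19970881938934326), 80.70598602294922)
```

View pics/w5.png

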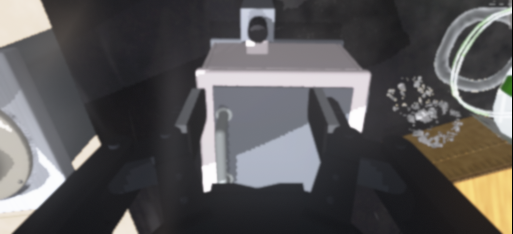

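The pin head is in the tube at about pixel (258,180): contact came at 16 N at the expected height, so it's home. The bar lies along (0.157,0.988) with its middle near (0.4925,0.029), z 0.152, and the tube geometry agrees. I move above it, then check.

Call:
move_arm --travel '[[-0.036, -0.0097, 0], [-0.036, -0.0097, 0], [-0.036, -0.0096, 0], [-0.0363, -0.0096, 0], [0, 0, 0.02], [0, 0, 0.02], [0, 0, 0], [0, 0, 0]]' --turn '[[0, 0, 0], [0, 0, 0], [0, 0, 0], [0, 0, 0], [0, 0, 0.5], [0, 0, 0], [0, 0, 0], [0, 0, 0]]' --claw '[0.06, 0.06, 0.06, 0.06, 0.06, 0.06, 0.06, 0.06]'

```text
clock: 12.92
position: [0.4925, 0.0292, 0.2046]
tcp_rot: [-0.0, 0.761, 0.649, -0.0]
contact_force: [0.3, -0.3, 0.1]
width: 0.0605
grasp_force: 0.0
```

Run:
```python
from h import *
T=pose();c=capture("wrist");W=T@c["T_tool_cam"];print(T.round(3))
P=points(c,W);X=P
m=(X[...,2]>.15)&(X[...,2]<.162)&(np.hypot(X[...,0]-.4925,X[...,1]-.029)<.07)
p=X[m];ce=p.mean(0);print(m.sum(),ce,p.min(0),p.max(0),T[:3,:3].T@(ce-T[:3,3]))
m=(np.hypot(X[...,0]-.555,X[...,1]-.169)<.018)&(X[...,2]>.09)&(X[...,2]<.15);print('pin head',m.sum(),np.median(X[m],0) if m.any() else 0, X[m][:,2].max() if m.any() else 0)
goto([.4925,.029,.134])
```

```text
[[ 0.157  0.988 -0.     0.492]
 [ 0.988 -0.157 -0.     0.029]
 [-0.    -0.    -1.     0.205]
 [ 0.     0.     0.     1.   ]]
1862 [0.49252154 0.03498213 0.15699252] [ 0.47797056 -0.02288443  0.15077356] [0.50523077 0.08266534 0.15986165] [ 0.0057565  -0.00083215  0.04757807]
pin head 973 [0.55097748 0.16523993 0.11477778] 0.11758603589706998
tool shift [-0.0002 -0.0002  0.0709]
```

The pin head's top is at 0.115 m, so it's home. The bar is centred within 1 mm. I descend and grip.

Call:
move_arm --travel '[[0, -0.0007, 0.03], [0, 0, 0.025], [0, 0, 0.016], [0, 0, 0], [0, 0, 0]]' --turn '[[0, 0, 0], [0, 0, 0], [0, 0, 0], [0, 0, 0], [0, 0, 0]]' --claw '[0.06, 0.06, 0.06, 0.06, 0.06]'

```text
clock: 13.6
position: [0.4923, 0.0293, 0.1345]
tcp_rot: [0.0, 0.761, 0.649, 0.001]
contact_force: [0.6, 0.5, 0.2]
width: 0.06
grasp_force: 0.0
```

Call:
move_arm --travel '[[0, 0, 0], [0, 0, 0], [0, 0, 0], [0, 0, 0], [0, 0, 0], [0, 0, 0], [0, 0, 0]]' --turn '[[0, 0, 0], [0, 0, 0], [0, 0, 0], [0, 0, 0], [0, 0, 0], [0, 0, 0], [0, 0, 0]]' --claw '[0.04, 0.03, 0.02, 0.005, 0.005, 0.005, 0.005]' --grip_force 60

```text
clock: 14.48
position: [0.4912, 0.0293, 0.1336]
tcp_rot: [-0.0, 0.761, 0.649, -0.0]
contact_force: [-5.9, 1.0, 4.6]
width: 0.0103
grasp_force: 58.5
```

Call:
move_arm --travel '[[0, -0.001, -0.001], [0, 0.0003, -0.001], [0, 0.0003, -0.001], [0, 0.0003, -0.001], [0, 0.0003, -0.001], [0, 0, 0]]' --turn '[[0, 0, 0], [0, 0, 0], [0, 0, 0], [0, 0, 0], [0, 0, 0], [0, 0, 0]]' --claw '[0.005, 0.005, 0.005, 0.005, 0.005, 0.005]'

```text
clock: 15.22
position: [0.4926, 0.0291, 0.1387]
tcp_rot: [0.0, 0.761, 0.649, 0.0]
contact_force: [5.1, 0.0, 1.4]
width: 0.0095
grasp_force: 60.4
```

Call:
move_arm --travel '[[0, 0.0006, -0.0015], [0, 0.0006, -0.0015], [0, 0.0006, -0.0015], [0, 0.0006, -0.0015], [0, 0.0006, -0.0015], [0, 0.0006, -0.0015], [0, 0, 0]]' --turn '[[0, 0, 0], [0, 0, 0], [0, 0, 0], [0, 0, 0], [0, 0, 0], [0, 0, 0], [0, 0, 0]]' --claw '[0.005, 0.005, 0.005, 0.005, 0.005, 0.005, 0.005]'

```text
clock: 16.1
position: [0.4956, 0.0285, 0.1471]
tcp_rot: [-0.0, 0.761, 0.649, -0.0]
contact_force: [4.7, -0.3, -6.2]
width: 0.0104
grasp_force: 59.4
```

```bash
cat > lid.py <<'E'
from h import *
print(observe()["contact_force"].round(1),observe()["position"].round(4))
t=capture("top");s=capture("scene");c=capture("wrist");W=pose()@c["T_tool_cam"]
bx=np.array([.9876,-.157]);by=np.array([.157,.9876]);b0=np.array([.553,.167])+.03*bx-.145*by
for n,X in(('top',points(t)),('scene',points(s)),('wrist',points(c,W))):
    r=X[...,:2]-b0;x=r@bx;y=r@by
    m=(abs(y)<.085)&(x>-.04)&(x<.08)&(X[...,2]>.1)&(X[...,2]<.16)
    if m.sum()>50:
        k=np.polyfit(x[m],X[...,2][m],1);e=X[...,2][m]-np.polyval(k,x[m]);g=abs(e)<2*np.median(abs(e))+.002;k=np.polyfit(x[m][g],X[...,2][m][g],1);print(n,m.sum(),'lid angle',-np.arctan(k[0]))
    m=(np.hypot(X[...,0]-.553,X[...,1]-.167)<.012)&(X[...,2]>.09)&(X[...,2]<.15);print('pin z',m.sum(),np.median(X[m],0) if m.any() else '')
E
python3 lid.py
```

```text
[ 4.7 -0.3 -6.2] [0.4956 0.0285 0.1471]
top 650 lid angle 0.08115599346447695
pin z 31 [0.55219913 0.16421501 0.11468472]
scene 1152 lid angle 0.08647491055393133
pin z 15 [0.55057585 0.16880614 0.11273944]
wrist 34470 lid angle 0.08197981940555059
pin z 589 [0.54884362 0.15807721 0.1068034 ]
```

The lid is free at about 0.083 rad and the pin is still home. I raise it another 12 mm.

Call:
move_arm --travel '[[0, 0.0004, -0.002], [0, 0.0006, -0.002], [0, 0.0007, -0.002], [0, 0.0007, -0.002], [0, 0.0007, -0.002], [0, 0.0007, -0.002], [0, 0, 0], [0, 0, 0]]' --turn '[[0, 0, 0], [0, 0, 0], [0, 0, 0], [0, 0, 0], [0, 0, 0], [0, 0, 0], [0, 0, 0], [0, 0, 0]]' --claw '[0.005, 0.005, 0.005, 0.005, 0.005, 0.005, 0.005, 0.005]'

```text
clock: 17.25
position: [0.5005, 0.0278, 0.1592]
tcp_rot: [0.001, 0.761, 0.649, 0.001]
contact_force: [11.5, -1.6, -9.0]
width: 0.0099
grasp_force: 58.5
```

Call:
move_arm --travel '[[0, 0, 0], [0, 0, 0], [0, 0, 0], [0, 0, 0]]' --turn '[[0, 0, 0], [0, 0, 0], [0, 0, 0], [0, 0, 0]]' --claw '[0.005, 0.005, 0.005, 0.005]'

```text
clock: 17.75
position: [0.5005, 0.0278, 0.1592]
tcp_rot: [0.001, 0.761, 0.649, 0.001]
contact_force: [11.6, -1.7, -9.0]
width: 0.0098
grasp_force: 58.5
```

```bash
python3 lid.py
```

```text
[11.6 -1.7 -9. ] [0.5005 0.0278 0.1592]
top 561 lid angle 0.15478735538938423
pin z 32 [0.55212208 0.1639408  0.11488501]
scene 1078 lid angle 0.15790320507918992
pin z 9 [0.55056869 0.17034254 0.11302008]
wrist 31242 lid angle 0.15404744300831716
pin z 746 [0.54940011 0.15949696 0.11178512]
```

The lid is at 0.155 rad and steady in the grip, and the pin is home. Handing in.

```bash
python3 -c "
from rig import *
print(hand_in())"
```

```text
the job is handed in; nothing more can be done
None
```

I handed the job in at about 18 s with the vent pin fully home in the tube, the lid held by its handle at about 0.155 rad (front edge about 3 cm up) and steady, and no contact made with the bottle, beaker or cassette; the hand-in gave no verdict.

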